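Weigh out 100 g of sesame brittle

TASK

Weigh out 100 g of sesame brittle: put the 50 g oblong bars on the pan of the counter scale, one at a time and letting go of each, until the scale shows 100 g, then stop. Leave the bar that is left over where it lies, and never press or load the pan well past 100 g.

Things in the scene. Friction and masses are not known exactly. Their poses are not given: they have to be found in the camera images.
- pan_floor (a point): centre of the floor of the steel pan on a white spring scale; pan 170 (own x) x 240 mm (own y), rim 6 mm above the floor, z up. The floor is 110 mm above the counter when empty and sinks level, 10 mm per 50 g (100 mm high at 50 g, 90 at 100 g), settling within 1 s. A dial pointer on the far, sloping side turns with it; the one thick mark, pointing away from the pan, is 100 g.
- bar_a_mid (a point): centre (half-way up) of one of three alike brittle bars lying flat on the counter: toffee-brown oblong with pale seeds, 70 (own x) x 36 (y) x 15 mm (z, up), 50 g within 5 %. Not wanted, of the same brittle and thickness: rounds 48 mm across, square half bars 36 x 36 mm. Pieces lie about 110 mm apart, centre to centre.
- bar_b_mid (a point): centre (half-way up) of one of three alike brittle bars lying flat on the counter: toffee-brown oblong with pale seeds, 70 (own x) x 36 (y) x 15 mm (z, up), 50 g within 5 %. Not wanted, of the same brittle and thickness: rounds 48 mm across, square half bars 36 x 36 mm. Pieces lie about 110 mm apart, centre to centre.
- bar_c_mid (a point): centre (half-way up) of one of three alike brittle bars lying flat on the counter: toffee-brown oblong with pale seeds, 70 (own x) x 36 (y) x 15 mm (z, up), 50 g within 5 %. Not wanted, of the same brittle and thickness: rounds 48 mm across, square half bars 36 x 36 mm. Pieces lie about 110 mm apart, centre to centre.
Mind the look-alikes: they are no part of the job. What is shaped like the part that bears bar_b_mid but red or yellow is not meant. What is shaped like the part that bears bar_a_mid but black is not meant.

How it is judged (in metres and radians):
On the way:
1. one bar lies alone on the pan, let go, and the scale shows about 50 g (height (world z) of pan_floor between 0.0965 and 0.1035 m and contact force between the fingers and anything else below 0.2 N and ((x of bar_a_mid in the frame of pan_floor between -0.075 and 0.075 m and y of bar_a_mid in the frame of pan_floor between -0.11 and 0.11 m and z of bar_a_mid in the frame of pan_floor between 0.002 and 0.035 m) or (x of bar_b_mid in the frame of pan_floor between -0.075 and 0.075 m and y of bar_b_mid in the frame of pan_floor between -0.11 and 0.11 m and z of bar_b_mid in the frame of pan_floor between 0.002 and 0.035 m) or (x of bar_c_mid in the frame of pan_floor between -0.075 and 0.075 m and y of bar_c_mid in the frame of pan_floor between -0.11 and 0.11 m and z of bar_c_mid in the frame of pan_floor between 0.002 and 0.035 m))), for 0.3 s.
At the end, for the whole second after the job is handed in: Two of the three oblong bars lie on the pan, released and at rest, the scale shows 100 g (pan floor 90 mm above the counter, within 3.5 mm), and the third bar is within 30 mm of where it started (height (world z) of pan_floor between 0.0865 and 0.0935 m and contact force between the fingers and anything else below 0.2 N and linear speed of each of bar_a, bar_b, bar_c below 0.03 m/s and ((x of bar_b_mid in the frame of pan_floor between -0.075 and 0.075 m and y of bar_b_mid in the frame of pan_floor between -0.11 and 0.11 m and z of bar_b_mid in the frame of pan_floor between 0.002 and 0.035 m and x of bar_c_mid in the frame of pan_floor between -0.075 and 0.075 m and y of bar_c_mid in the frame of pan_floor between -0.11 and 0.11 m and z of bar_c_mid in the frame of pan_floor between 0.002 and 0.035 m and distance of bar_a_mid from where it was at the start of the episode below 0.03 m) or (x of bar_a_mid in the frame of pan_floor between -0.075 and 0.075 m and y of bar_a_mid in the frame of pan_floor between -0.11 and 0.11 m and z of bar_a_mid in the frame of pan_floor between 0.002 and 0.035 m and x of bar_c_mid in the frame of pan_floor between -0.075 and 0.075 m and y of bar_c_mid in the frame of pan_floor between -0.11 and 0.11 m and z of bar_c_mid in the frame of pan_floor between 0.002 and 0.035 m and distance of bar_b_mid from where it was at the start of the episode below 0.03 m) or (x of bar_a_mid in the frame of pan_floor between -0.075 and 0.075 m and y of bar_a_mid in the frame of pan_floor between -0.11 and 0.11 m and z of bar_a_mid in the frame of pan_floor between 0.002 and 0.035 m and x of bar_b_mid in the frame of pan_floor between -0.075 and 0.075 m and y of bar_b_mid in the frame of pan_floor between -0.11 and 0.11 m and z of bar_b_mid in the frame of pan_floor between 0.002 and 0.035 m and distance of bar_c_mid from where it was at the start of the episode below 0.03 m))); the robot touches nothing.
It fails at once if the pan is pressed or loaded well past 100 g (floor below 82.5 mm, about 137 g) (height (world z) of pan_floor below 0.0825 m).
It also fails if it takes over 64 s, if anything falls off the work surface, if the arm or the gripper's body presses on something with over 40 N, if the wrist force passes 120 N, or if a joint passes its speed limit or range.

ROBOT

A 6-joint arm with a two-finger parallel gripper is mounted at the origin on the work surface. World frame = base frame: x ahead of the robot, y to its left, z up, the work surface at z = 0. Lengths are in mm, angles in rad, forces in N, time in s.
With the tool pointing down it reaches from about 400 to 925 mm from the base axis. Payload 12.5 kg.
Tool frame: the origin (TCP) lies on the centre line of the jaws, within the pads' length; the fingertips stand 14 mm ahead of it and the grasp point (between the pads) lies 5 mm behind it; z points along the fingers, y is the direction in which the jaws open and shut (so a half turn about z gives the same grasp; the last joint's range is limited). The gripper opens to 95 mm and grips with 3 to 60 N. Pads are 20 mm wide; open, the fingers measure 119 mm over their backs; the gripper's body (75 mm by 180 mm) begins 59 mm behind the grasp point.
Start: joints at [1.209, 0.491, 1.559, -0, 1.092, -0.106], TCP at [158.119, 604.685, 228.661] pointing down, gripper open.
Joint ranges: [-3.1, 3.1], [-0.84, 2.19], [0.05, 2.79], [-1.13, 4.28], [0.06, 2.93], [-2.69, 2.69]. Speed limits (rad/s): [2.22, 2.22, 2.79, 3.14, 3.14, 3.14].

INTERFACE

Orientations are given as [roll, pitch, yaw] about the fixed x, y, z axes, in that order (R = Rz(yaw) Ry(pitch) Rx(roll)).
In Python, from cell import * gives the robot as it stands.
- The arm moves only by the tool play_rows, never from a script. Its argument "moves" is a list of rows, each a list of 7 numbers: the shift along the tool's x, y, z in m, then the turn, a rotation vector about the tool's x, y, z in rad, then the opening in per cent of the stroke, from 0 (shut) to 100 (fully open). In form: [[tx, ty, tz, ax, ay, az, claw], ...]. A call has 1 to 8 rows; each row shifts and turns the pose as measured when the row begins, along the tool's axes as they then stand; what a row does not reach is not made up. A row lasts 1/10 s, in which the tool goes at most 50 mm and 8.59 degrees, less where a joint would pass 70% of its speed; a pose out of reach is approached as far as the arm can. A call is refused whole if a number of a shift passes 0.05 or a number of a turn 0.15, either way. A call with a gripper value outside its range is refused whole. The fingers move at their own pace and stop on an object; the grip force is fixed at half the most. Time passes only in rows, so rows that do not move let the fingers close. It gives the time, the measured TCP pose, the force and the opening at its end, in the units of the state.
- state(): the state, without advancing time (a new reading comes with each control period).
- read_camera(name): name is "side" or "top"; returns a dict with "img" (384x512x3 uint8, red, green, blue), "fx", "fy", "cx", "cy" (pixels), "k1" (the pictures are not rectified: a ray, as slopes to the right and down, at radius r is drawn at 1 + k1 r^2 times it, then the intrinsics apply), "R" (3x3) and "t" (3): a world point X has camera coordinates R X + t. Camera axes: x right, y down, z forward; pixel columns grow to the right and rows downward; lengths in mm; the calibration is good to about 2 mm. A picture is of the moment at which its call begins. There is no depth.
- job_done(): hands the job in, once; it reports no verdict.
The state is a dict: "t": time; "joints": joint angles; "qvel": joint speeds; "tau": joint torques, N m; "eef_pos": TCP position; "tcp_rot": TCP orientation; "ft_force": force on the tool from outside, world axes, zero at the start; "moment": the same for the moment, N m; "opening": opening from 0.0 (shut) to 1.0 (fully open).
Only numpy, scipy, OpenCV 4.12 (cv2) and the standard library are available. Lean on these libraries where they do the work, as an engineer would, in place of code of your own. Each camera call takes 0.05 s, during which the arm holds its last target.

## Working session

There is one attempt and no reset: what is moved stays moved. The work goes in short steps, Python scripts to look and compute and a tool call to move; the robot and the scene stay as the last step left them, time stands still between calls to the robot, and variables do not carry over. Pictures are saved under pics/ and viewed, and the job is handed in when it is done.

Besides the shell and the picture viewer there is one more tool, called as name(argument=value, ...) on one line, values as JSON. play_rows: Moves the arm, as the interface text tells. Its arguments: {"type":"object","properties":{"moves":{"type":"array"}},"required":["moves"]}

```bash
mkdir -p pics; ls
python3 - <<'E'
from cell import *
import cv2
print(state())
for n in("side","top"):
    c=read_camera(n); cv2.imwrite(f"pics/{n}0.png",c["img"][:,:,::-1])
    print(n,[c[k] for k in("fx","fy","cx","cy","k1")],c["R"],c["t"])
E
```

```text
pics
{'t': 0.0, 'joints': array([ 1.20940946e+00,  4.91570823e-01,  1.55944181e+00, -2.09706098e-05,
        1.09170332e+00, -1.05579965e-01]), 'qvel': array([ 0.00081869, -0.00048324, -0.00128463, -0.00052118,  0.00014666,
        0.0006039 ]), 'tau': array([-2.04835334e-03, -6.12648869e+01, -2.58169073e+01,  6.91555697e-02,
        4.84182313e-02, -1.11619686e-04]), 'eef_pos': array([158.03161699, 604.45743606, 228.05737633]), 'tcp_rot': array([-3.14047366e+00, -9.98818741e-05,  2.88579537e+00]), 'ft_force': array([-2.83408538e-04, -3.32953828e-01,  1.79398568e-01]), 'moment': array([-0.02800513,  0.03684645, -0.01626257]), 'opening': 0.9969293708698374}
side [367.1070148179248, 367.1070148179248, 254.50873510241343, 189.61415875248366, -0.12155210406908926] [[-0.99437972 -0.10572975  0.00549465]
 [-0.05749109  0.49566236 -0.86661041]
 [ 0.08890301 -0.86205571 -0.49895512]] [514.76068336  98.11375749 968.72201448]
top [449.0847012465469, 449.0847012465469, 259.8673163785764, 188.35000275765086, -0.14336668796622798] [[ 0.02302862 -0.99965153  0.01290344]
 [-0.99809501 -0.02372787 -0.05695034]
 [ 0.05723666 -0.01156738 -0.99829362]] [   4.47488845  529.59191753 1190.29048285]
```

View pics/side0.png

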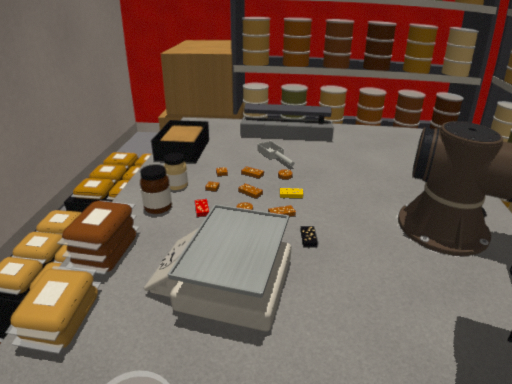

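View pics/top0.png

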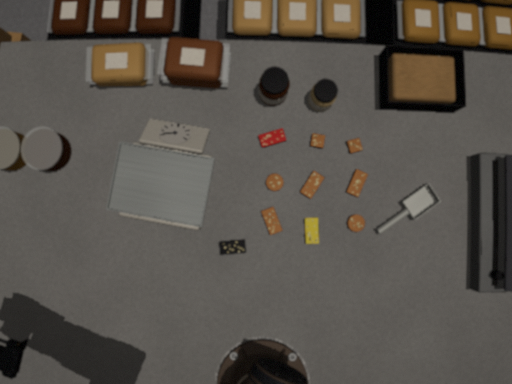

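Top view candidates: brown oblongs are at (312,184), (357,183) and (272,221). The look-alikes are red (271,138), yellow (312,231), black (232,247), rounds (275,182) and (356,223), and squares (317,140) and (354,145). I choose the three brown oblongs and will check them in a close crop.

```bash
cat > h.py <<'E'
from cell import *
import cv2, numpy as np
def K(c): return np.array([[c["fx"],0,c["cx"]],[0,c["fy"],c["cy"]],[0,0,1.]])
def ray(c,p):
    n=cv2.undistortPoints(np.array([[p]],float),K(c),np.array([c["k1"],0,0,0.]))[0,0]
    R=np.array(c["R"]);t=np.array(c["t"]); return -R.T@t, R.T@np.array([n[0],n[1],1.])
def plane(c,p,z):
    o,d=ray(c,p); return o+d*(z-o[2])/d[2]
def proj(c,X):
    R=np.array(c["R"]);t=np.array(c["t"]);v=R@np.array(X,float)+t;a,b=v[:2]/v[2];s=1+c["k1"]*(a*a+b*b)
    return np.array([c["fx"]*a*s+c["cx"],c["fy"]*b*s+c["cy"]])
def tri(c1,p1,c2,p2):
    o1,d1=ray(c1,p1);o2,d2=ray(c2,p2);d1/=np.linalg.norm(d1);d2/=np.linalg.norm(d2)
    s=np.linalg.lstsq(np.stack([d1,-d2],1),o2-o1,rcond=None)[0]
    a,b=o1+s[0]*d1,o2+s[1]*d2; return (a+b)/2,np.linalg.norm(a-b)
def blobs(c,roi):
    im=c["img"];hsv=cv2.cvtColor(im,cv2.COLOR_RGB2HSV)
    m=cv2.inRange(hsv,(6,110,60),(20,255,255)); q=np.zeros_like(m);x0,y0,x1,y1=roi;q[y0:y1,x0:x1]=m[y0:y1,x0:x1]
    q=cv2.morphologyEx(q,cv2.MORPH_CLOSE,np.ones((3,3)))
    return [k for k in cv2.findContours(q,cv2.RETR_EXTERNAL,cv2.CHAIN_APPROX_NONE)[0] if cv2.contourArea(k)>25]
def crop(c,roi,k,name):
    x0,y0,x1,y1=roi;cv2.imwrite(name,cv2.resize(c["img"][y0:y1,x0:x1,::-1],None,fx=k,fy=k,interpolation=cv2.INTER_CUBIC))
E
python3 - <<'E'
from h import *
T=read_camera("top");S=read_camera("side")
for n,c,roi in(("top",T,(245,125,380,260)),("side",S,(190,160,310,222))):
    print(n)
    for k in blobs(c,roi):
        M=cv2.moments(k);p=(M["m10"]/M["m00"],M["m01"]/M["m00"])
        w=np.array([plane(c,q[0],15)[:2] for q in k],np.float32); r=cv2.minAreaRect(w)
        print(np.round(p,1),np.round(plane(c,p,15),0)[:2],"rect",np.round(r[0],0),np.round(r[1],0),round(r[2]))
crop(T,(220,120,380,260),5,"pics/tc.png");crop(T,(100,105,225,240),4.4,"pics/ts.png");crop(S,(140,150,340,330),3.3,"pics/sc.png")
E
```

```text
top
[355.5 222.8] [ 442. -243.] rect [ 442. -243.] [43. 47.] 1
[271.2 220.5] [444. -16.] rect [444. -16.] [69. 35.] 23
[274.1 181.8] [548. -21.] rect [547. -21.] [43. 43.] 1
[311.6 184.2] [ 544. -122.] rect [ 544. -122.] [36. 70.] 58
[356.5 182.6] [ 551. -245.] rect [ 551. -245.] [36. 69.] 67
[354.  145.2] [ 653. -237.] rect [ 653. -237.] [35. 37.] 16
[317.1 140.4] [ 664. -136.] rect [ 664. -136.] [36. 36.] 80
side
[283.2 210.1] [439.  -7.] rect [442.  -1.] [70. 52.] 22
[244.9 205.3] [547. -20.] rect [547. -22.] [33. 46.] 82
[250.4 190.4] [ 541. -104.] rect [ 542. -105.] [52. 80.] 58
[211.9 185.7] [ 662. -119.] rect [ 662. -120.] [56. 41.] 89
[284.7 173.7] [ 443. -225.] rect [ 444. -227.] [43. 66.] 1
[221.4 171.3] [ 651. -218.] rect [ 650. -219.] [36. 58.] 18
[252.2 171.8] [ 549. -226.] rect [ 550. -226.] [55. 78.] 67
```

View pics/tc.png

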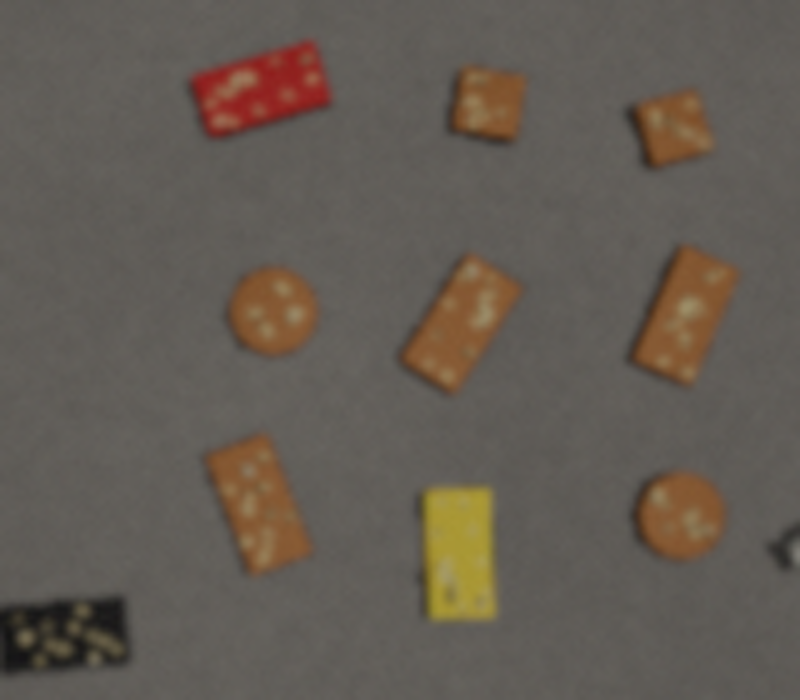

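View pics/ts.png

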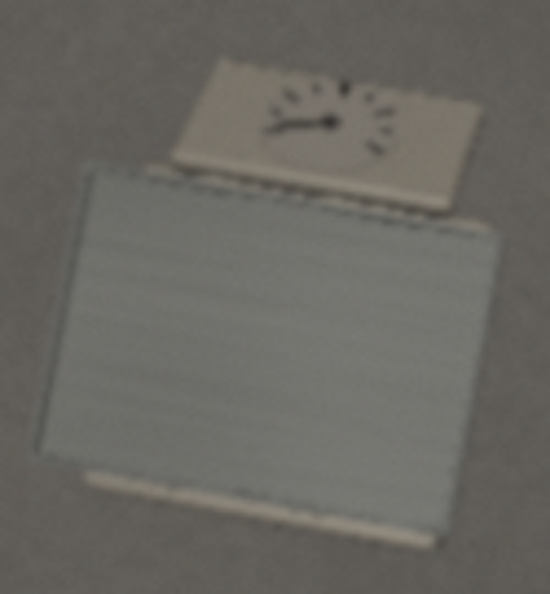

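View pics/sc.png

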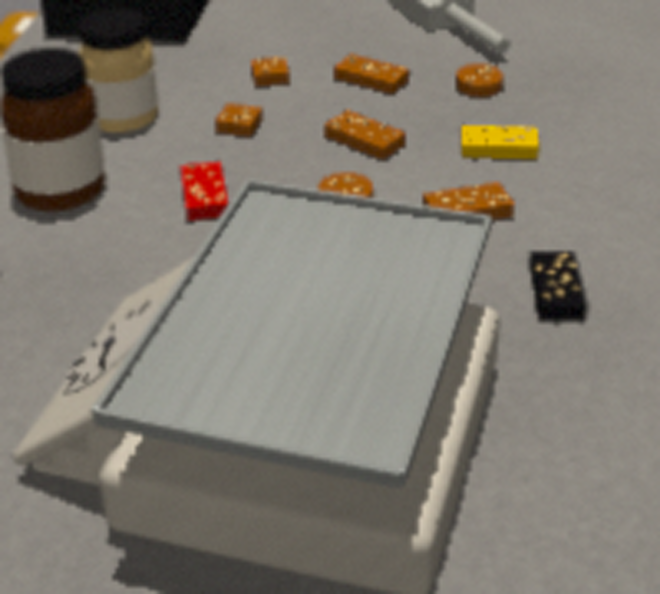

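The crop confirms three brown seeded oblongs at (312,184), (357,183) and (272,221). The pan is empty and the dial pointer is at its zero. Next I triangulate the heights.

Run:
```python
from h import *
T=read_camera("top");S=read_camera("side")
f=lambda u,o,k:((u[0]+.5)/k-.5+o[0],(u[1]+.5)/k-.5+o[1])
top=[(88,165),(500,225),(447,535),(38,457)];sd=[(97,412),(250,184),(490,220),(405,478)]
P=[]
for a,b in zip(top,sd):
    X,e=tri(T,f(a,(100,105),4.4),S,f(b,(140,150),3.3));P.append(X);print("pan",X.round(1),round(e,1))
P=np.array(P);print(P.mean(0),[np.linalg.norm(P[i]-P[(i+1)%4]).round(1) for i in range(4)])
# pan by plane 116 top only
Q=np.array([plane(T,f(a,(100,105),4.4),116) for a in top]);print(Q.round(0),Q.mean(0),np.degrees(np.arctan2(*(Q[0]-Q[3])[1::-1])),np.degrees(np.arctan2(*(Q[1]-Q[2])[1::-1])))
tb=[(472,253),(521,288),(455,393),(401,357)];sb=[(325,131),(349,111),(406,134),(383,154)]
# order: top: (+x,+y corner...) world via plane
for a in tb: print("T",plane(T,f(a,(220,120),5),15)[:2].round(0))
for b in sb: print("S",plane(S,f(b,(140,150),3.3),15)[:2].round(0))
def prs(tb,sb):
  A=[plane(T,f(a,(220,120),5),15) for a in tb]
  for b in sb:
    B=plane(S,f(b,(140,150),3.3),15);i=np.argmin([np.linalg.norm(B-a) for a in A])
    X,e=tri(T,f(tb[i],(220,120),5),S,f(b,(140,150),3.3));print(X.round(1),round(e,1))
prs(tb,sb)
# other: bar far (357,183)
prs([(685,245),(740,270),(690,386),(631,362)],[(335,70),(349,55),(409,75),(396,86)])
for z in(0,15): print(z,[plane(T,p,z)[:2].round(1) for p in((311.6,184.2),(356.5,182.6),(271.2,220.5))])
```

```text
pan [632.2 373.7 109.8] 0.2
pan [598.8 135.2 108.9] 7.2
pan [426.5 160.6 108.3] 0.9
pan [463.6 397.1 104.7] 1.9
[530.28352519 266.66429871 107.9387737 ] [np.float64(240.8), np.float64(174.1), np.float64(239.5), np.float64(170.3)]
[[631. 372. 116.]
 [601. 135. 116.]
 [427. 160. 116.]
 [465. 393. 116.]] [531.08960086 265.00674962 116.        ] -7.429576256543282 -8.031406700283208
T [ 582. -128.]
T [ 564. -155.]
T [ 506. -120.]
T [525. -91.]
S [ 579. -106.]
S [ 562. -146.]
S [ 505. -109.]
S [522. -72.]
[ 582.8 -130.1    1.2] 1.0
[ 563.5 -156.     9.5] 1.1
[ 506.  -121.1    8.2] 0.7
[524.6 -92.    2.8] 1.6
[ 589.7 -247.     5.5] 1.4
[ 577.8 -276.9    8.4] 1.3
[ 517.9 -214.7   21. ] 13.6
[ 524.7 -217.5    6.5] 1.5
0 [array([ 544.9, -124.2]), array([ 552.3, -248.2]), array([443.7, -16. ])]
15 [array([ 543.9, -122.3]), array([ 551.2, -244.8]), array([443.9, -15.4])]
```

Two-view heights: pan rim about 105–110 mm against 116 in the text, bar tops mostly about 1–9 mm against 15 (one far-bar corner read 21 mm with a 13.6 mm ray gap, so I leave that match out). Both are about 8 mm low, so this looks like a shared calibration bias. The difference between pan and bar heights agrees with the text. I'll take xy from the top view and check it against the gripper when it hovers.

I start with bar A at about (444,-16), 22°.

```bash
cat > go.py <<'E'
from h import *
import sys
from scipy.spatial.transform import Rotation as Ro
x,y,z,yaw=map(float,sys.argv[1:5])
s=state();R=Ro.from_euler("xyz",s["tcp_rot"])
d=R.inv().apply(np.array([x,y,z])-s["eef_pos"])
e=(R.inv()*Ro.from_euler("xyz",[np.pi,0,yaw])).as_rotvec()
print(round(s["t"],2),s["eef_pos"].round(1),s["tcp_rot"].round(3),"shift mm",d.round(1),"rot",e.round(3),"F",s["ft_force"].round(2),"op",round(float(s["opening"]),3))
E
python3 go.py 420 250 230 3.526
```

```text
0.3 [158.1 604.6 228.4] [-3.141 -0.     2.886] shift mm [-343.1 -276.8   -1.5] rot [-0.   -0.   -0.64] F [ 0.14 -0.18 -0.43] op 0.997
```

play_rows(moves=[[0, 0, 0, 0, 0, -0.13, 70], [0, 0, 0, 0, 0, -0.13, 70], [0, 0, 0, 0, 0, -0.13, 70], [0, 0, 0, 0, 0, -0.13, 70], [0, 0, 0, 0, 0, -0.13, 70]])

```text
t: 0.8
eef_pos: [158.0, 604.5, 228.0]
tcp_rot: [-3.141, -0.001, -2.725]
ft_force: [1.2, 0.1, -0.0]
opening: 0.706
```

```bash
python3 go.py 420 250 230 3.526
```

```text
0.8 [158.  604.5 228. ] [-3.141e+00 -1.000e-03 -2.725e+00] shift mm [ -96.1 -430.2   -1.7] rot [-0.001 -0.001  0.032] F [ 1.16  0.09 -0.02] op 0.706
```

play_rows(moves=[[-0.011, -0.048, 0, 0, 0, 0.03, 70], [-0.011, -0.048, 0, 0, 0, 0, 70], [-0.011, -0.048, 0, 0, 0, 0, 70], [-0.011, -0.048, 0, 0, 0, 0, 70], [-0.011, -0.048, 0, 0, 0, 0, 70], [-0.011, -0.048, 0, 0, 0, 0, 70], [-0.011, -0.048, 0, 0, 0, 0, 70], [-0.011, -0.048, 0, 0, 0, 0, 70]])

```text
t: 1.6
eef_pos: [388.7, 280.4, 227.5]
tcp_rot: [3.141, 0.001, -2.742]
ft_force: [1.0, -0.2, -0.7]
opening: 0.698
```

```bash
python3 go.py 444 -16 150 3.526
```

```text
1.6 [388.7 280.4 227.5] [ 3.141e+00  1.000e-03 -2.742e+00] shift mm [  64.6 -294.6   77.3] rot [0.    0.001 0.016] F [ 1.04 -0.24 -0.72] op 0.698
```

play_rows(moves=[[0.01, -0.047, 0, 0, 0, 0.016, 70], [0.01, -0.047, 0, 0, 0, 0, 70], [0.01, -0.047, 0, 0, 0, 0, 70], [0.01, -0.047, 0, 0, 0, 0, 70], [0.01, -0.047, 0.01, 0, 0, 0, 70], [0.01, -0.045, 0.02, 0, 0, 0, 70], [0, -0.02, 0.02, 0, 0, 0, 70], [0, 0, 0.02, 0, 0, 0, 70]])

```text
t: 2.4
eef_pos: [451.2, -34.7, 159.6]
tcp_rot: [-3.136, 0.012, -2.764]
ft_force: [0.2, -0.3, -0.6]
opening: 0.701
```

```bash
python3 go.py 444 -16 60 3.526
python3 - <<'E'
from h import *
T=read_camera("top");S=read_camera("side")
crop(T,(200,150,340,260),5,"pics/t1.png");crop(S,(210,120,350,240),5,"pics/s1.png")
E
```

```text
2.4 [451.2 -34.7 159.6] [-3.136  0.012 -2.764] shift mm [ 1.  20.5 99.4] rot [-0.005  0.012 -0.007] F [ 0.23 -0.34 -0.56] op 0.701
```

View pics/t1.png

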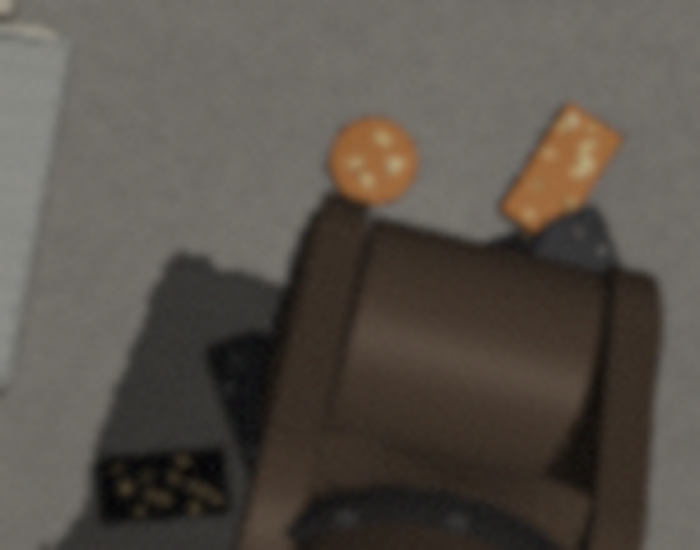

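View pics/s1.png

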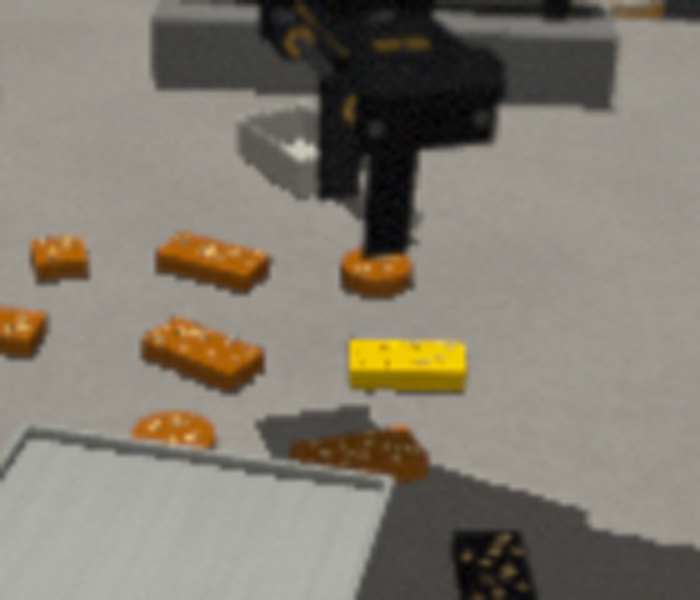

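Run:
```python
from h import *
from scipy.spatial.transform import Rotation as Ro
S=read_camera("side");s=state();R=Ro.from_euler("xyz",s["tcp_rot"]).as_matrix()
for dy in(-.033-.006,.033+.006):
    X=s["eef_pos"]+R@np.array([0,dy*1000,14]);print(X.round(0),(proj(S,X)-[210,120])*5)
print("bar top ctr", (proj(S,[444,-16,15])-[210,120])*5)
```

```text
[464. -68. 146.] [334.78054301 184.82306855]
[435.   4. 145.] [384.14324724 247.72893784]
bar top ctr [358.1622929  441.44363213]
```

play_rows(moves=[[0, 0.02, 0.03, 0, 0.012, 0, 70], [0, 0, 0.035, 0, 0, 0, 70], [0, 0, 0.01, 0, 0, 0, 70], [0, 0, 0, 0, 0, 0, 70]])

```text
t: 2.95
eef_pos: [445.0, -11.6, 87.3]
tcp_rot: [-3.135, 0.002, -2.758]
ft_force: [-0.4, 0.0, 0.2]
opening: 0.7
```

```bash
python3 go.py 444 -16 17 3.526
python3 - <<'E'
from h import *
S=read_camera("side")
crop(S,(240,150,340,240),6,"pics/s2.png")
E
```

```text
2.95 [445.  -11.6  87.3] [-3.135e+00  2.000e-03 -2.758e+00] shift mm [ 2.8 -3.2 70.3] rot [-0.007  0.002 -0.001] F [-0.37  0.01  0.2 ] op 0.7
```

View pics/s2.png

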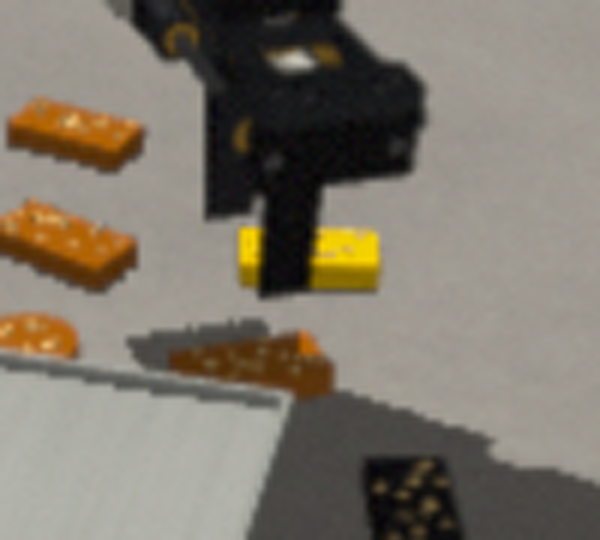

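play_rows(moves=[[0.003, -0.003, 0.03, 0, 0, 0, 70], [0, 0, 0.02, 0, 0, 0, 70], [0, 0, 0.01, 0, 0, 0, 70], [0, 0, 0, 0, 0, 0, 70]])

```text
t: 3.4
eef_pos: [448.2, -16.4, 32.2]
tcp_rot: [-3.129, 0.012, -2.757]
ft_force: [-0.8, 0.4, 0.8]
opening: 0.7
```

```bash
python3 go.py 444 -16 18 3.526
python3 - <<'E'
from h import *
S=read_camera("side")
crop(S,(240,150,340,240),6,"pics/s3.png")
E
```

```text
3.4 [448.2 -16.4  32.2] [-3.129  0.012 -2.757] shift mm [ 3.9  2.1 14.2] rot [-0.013  0.012 -0.   ] F [-0.75  0.44  0.75] op 0.7
```

View pics/s3.png

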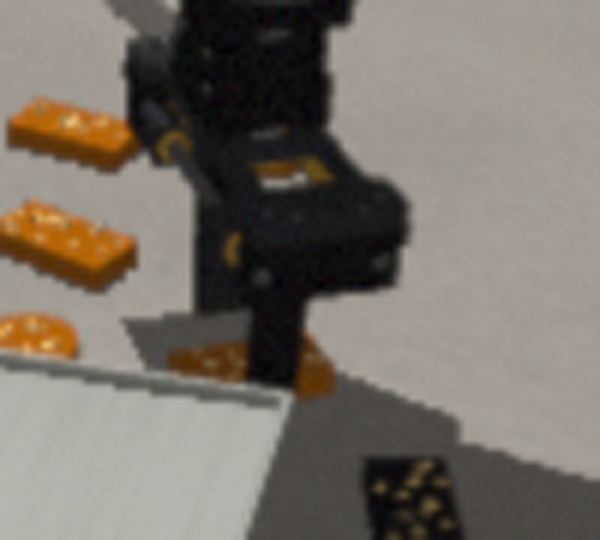

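play_rows(moves=[[0.003, 0.001, 0.007, -0.013, 0.012, 0, 70], [0, 0, 0.005, 0, 0, 0, 70], [0, 0, 0, 0, 0, 0, 70]])

```text
t: 3.75
eef_pos: [446.4, -16.8, 22.3]
tcp_rot: [-3.14, 0.003, -2.757]
ft_force: [0.5, -0.6, 0.5]
opening: 0.701
```

```bash
python3 go.py 444 -16 17.5 3.526
```

```text
3.75 [446.4 -16.8  22.3] [-3.140e+00  3.000e-03 -2.757e+00] shift mm [1.9 1.7 4.8] rot [-0.001  0.003  0.   ] F [ 0.53 -0.55  0.51] op 0.701
```

play_rows(moves=[[0.002, 0.001, 0.005, 0, 0, 0, 70], [0, 0, 0, 0, 0, 0, 70], [0, 0, 0, 0, 0, 0, 0], [0, 0, 0, 0, 0, 0, 0], [0, 0, 0, 0, 0, 0, 0], [0, 0, 0, 0, 0, 0, 0], [0, 0, 0, 0, 0, 0, 0], [0, 0, 0, 0, 0, 0, 0]])

```text
t: 4.55
eef_pos: [444.2, -16.6, 17.4]
tcp_rot: [-3.14, 0.003, -2.757]
ft_force: [-0.5, 0.6, -0.7]
opening: 0.375
```

Opening 0.375 × 95 = 35.6 mm, so it is gripped across the 36 mm width. Lifting.

play_rows(moves=[[0, 0, -0.02, 0, 0, 0, 0], [0, 0, -0.03, 0, 0, 0, 0], [0, 0, -0.04, 0, 0, 0, 0], [0, 0, -0.04, 0, 0, 0, 0], [0, 0, -0.04, 0, 0, 0, 0], [0, 0, 0, 0, 0, 0.13, 0], [0, 0, 0, 0, 0, 0.13, 0], [0, 0, 0, 0, 0, 0.13, 0]])

```text
t: 5.35
eef_pos: [443.0, -16.6, 194.9]
tcp_rot: [-3.142, 0.004, 3.125]
ft_force: [0.9, 0.1, -0.5]
opening: 0.379
```

```bash
python3 go.py 537 312 180 3.007;  python3 - <<'E'
from h import *
S=read_camera("side")
crop(S,(180,80,340,230),5,"pics/s4.png")
E
```

```text
5.35 [443.  -16.6 194.9] [-3.142  0.004  3.125] shift mm [-88.4 330.1  15.2] rot [0.    0.004 0.118] F [ 0.88  0.12 -0.54] op 0.379
```

View pics/s4.png

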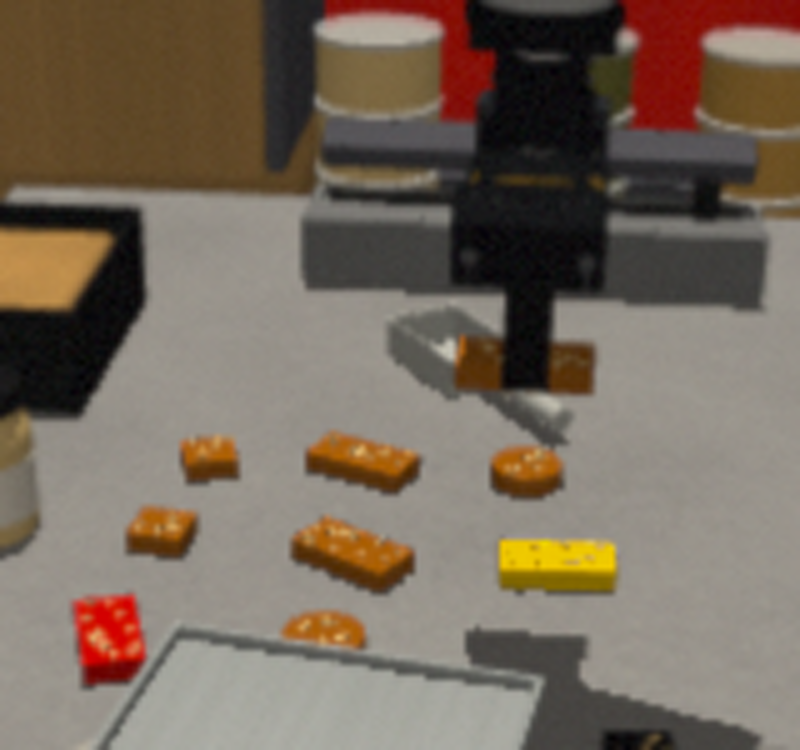

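The bar is held at its middle. Moving over the pan.

play_rows(moves=[[0, 0, 0, 0, 0, 0.118, 0], [-0.006, 0.045, 0, 0, 0, 0, 0], [-0.006, 0.045, 0, 0, 0, 0, 0], [-0.006, 0.045, 0, 0, 0, 0, 0], [-0.006, 0.045, 0, 0, 0, 0, 0], [-0.006, 0.045, 0, 0, 0, 0, 0], [-0.006, 0.045, 0, 0, 0, 0, 0], [-0.006, 0.03, 0, 0, 0, 0, 0]])

```text
t: 6.2
eef_pos: [528.0, 282.0, 193.8]
tcp_rot: [-3.141, 0.001, 3.007]
ft_force: [0.4, -1.5, -0.8]
opening: 0.374
```

```bash
python3 go.py 537 312 170 3.007
```

```text
6.2 [528.  282.  193.8] [-3.141e+00  1.000e-03  3.007e+00] shift mm [-4.8 31.  23.8] rot [-0.001  0.001  0.   ] F [ 0.44 -1.55 -0.77] op 0.374
```

play_rows(moves=[[-0.003, 0.02, 0, 0, 0, 0, 0], [-0.002, 0.008, 0.01, 0, 0, 0, 0], [0, 0, 0.015, 0, 0, 0, 0], [0, 0, 0.0, 0, 0, 0, 0], [0, 0, 0, 0, 0, 0, 0]])

```text
t: 6.7
eef_pos: [536.1, 312.7, 164.5]
tcp_rot: [-3.139, -0.002, 3.022]
ft_force: [0.3, -0.7, -0.2]
opening: 0.377
```

```bash
python3 go.py 537 312 129 3.007;  python3 - <<'E'
from h import *
S=read_camera("side")
crop(S,(140,100,320,330),2.6,"pics/s5.png")
print((proj(S,[537,312,110])-[140,100])*2.6)
E
```

```text
6.7 [536.1 312.7 164.5] [-3.139e+00 -2.000e-03  3.022e+00] shift mm [-1.1 -0.5 35.5] rot [-0.003 -0.002  0.015] F [ 0.29 -0.7  -0.2 ] op 0.377
[226.94439796 406.58134725]
```

View pics/s5.png

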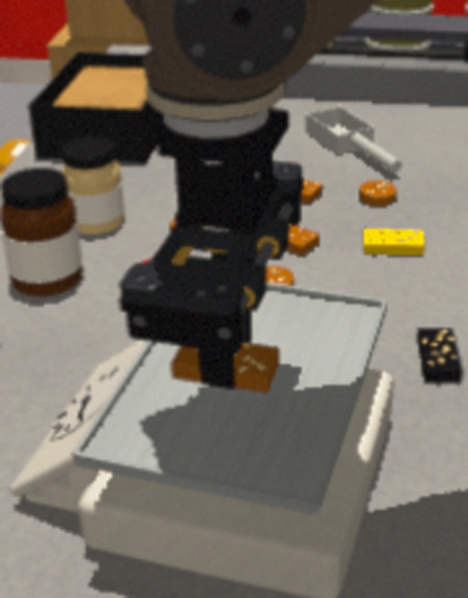

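play_rows(moves=[[-0.001, 0, 0.018, 0, 0, 0.015, 0], [0, 0, 0.009, 0, 0, 0, 0], [0, 0, 0.003, 0, 0, 0, 0], [0, 0, 0, 0, 0, 0, 0]])

```text
t: 7.15
eef_pos: [537.8, 310.8, 135.8]
tcp_rot: [-3.14, 0.0, 3.006]
ft_force: [-0.9, -0.2, -0.7]
opening: 0.378
```

```bash
python3 go.py 537 312 129 3.007;  python3 - <<'E'
from h import *
S=read_camera("side")
crop(S,(140,180,320,330),4,"pics/s6.png")
E
```

```text
7.15 [537.8 310.8 135.8] [-3.14   0.     3.006] shift mm [1.  1.1 6.8] rot [-0.002  0.    -0.001] F [-0.92 -0.23 -0.66] op 0.378
```

View pics/s6.png

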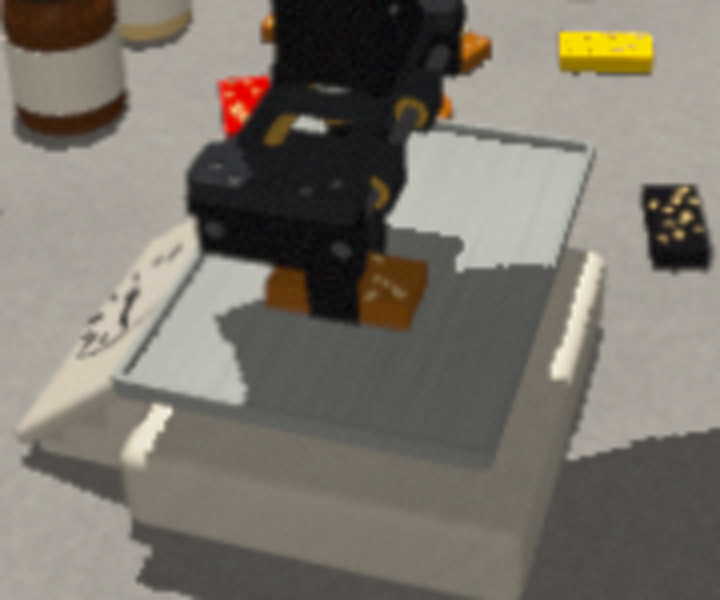

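play_rows(moves=[[0, 0, 0.007, 0, 0, 0, 0], [0, 0, 0.001, 0, 0, 0, 0], [0, 0, 0, 0, 0, 0, 0]])

```text
t: 7.5
eef_pos: [538.4, 311.0, 128.8]
tcp_rot: [-3.141, 0.002, 3.006]
ft_force: [0.2, -0.0, -0.3]
opening: 0.372
```

play_rows(moves=[[0, 0, 0, 0, 0, 0, 45], [0, 0, 0, 0, 0, 0, 60], [0, 0, 0, 0, 0, 0, 60], [0, 0, -0.01, 0, 0, 0, 60], [0, 0, -0.03, 0, 0, 0, 60], [0, 0, -0.04, 0, 0, 0, 60], [0, 0, 0, 0, 0, 0, 60], [0, 0, 0, 0, 0, 0, 60]])

```text
t: 8.3
eef_pos: [538.2, 311.3, 214.4]
tcp_rot: [3.142, 0.003, 3.007]
ft_force: [0.3, -0.1, -0.1]
opening: 0.598
```

```bash
python3 go.py 544 -122 200 2.583;  python3 - <<'E'
from h import *
S=read_camera("side")
crop(S,(140,180,320,330),4,"pics/s7.png")
E
```

```text
8.3 [538.2 311.3 214.4] [3.142e+00 3.000e-03 3.007e+00] shift mm [ -64.  -428.6   14.6] rot [0.001 0.003 0.424] F [ 0.33 -0.14 -0.12] op 0.598
```

View pics/s7.png

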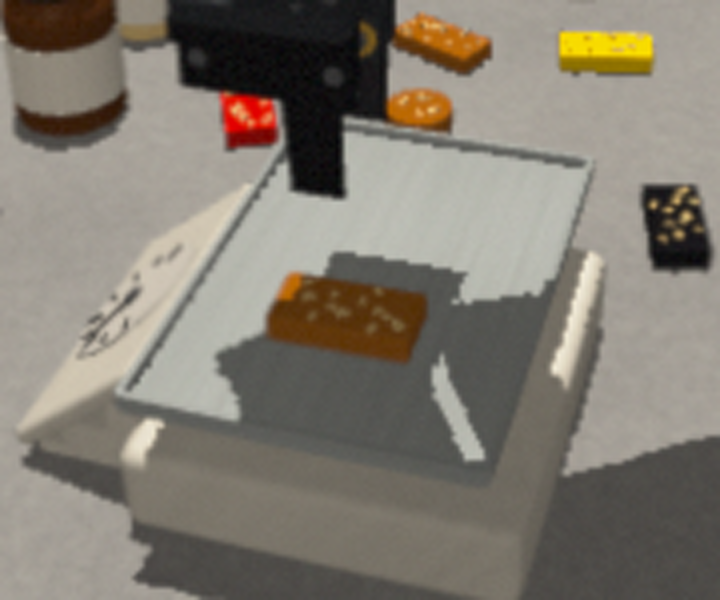

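Bar A lies flat on the pan and the pan has sunk. Next is bar B at (544,-122).

play_rows(moves=[[0, 0, 0, 0, 0, 0.14, 70], [0, 0, 0, 0, 0, 0.14, 70], [0, 0, 0, 0, 0, 0.14, 70], [-0.025, -0.038, 0, 0, 0, 0, 70], [-0.025, -0.038, 0, 0, 0, 0, 70], [-0.025, -0.038, 0, 0, 0, 0, 70], [-0.025, -0.038, 0, 0, 0, 0, 70], [-0.025, -0.038, 0, 0, 0, 0, 70]])

```text
t: 9.15
eef_pos: [537.9, 81.2, 207.9]
tcp_rot: [-3.137, -0.004, 2.575]
ft_force: [1.4, -0.2, 0.9]
opening: 0.698
```

```bash
python3 go.py 544 -122 120 2.583
```

```text
9.15 [537.9  81.2 207.9] [-3.137 -0.004  2.575] shift mm [-114.5 -167.7   88.3] rot [-0.005 -0.004 -0.008] F [ 1.37 -0.24  0.9 ] op 0.698
```

play_rows(moves=[[-0.025, -0.038, 0, 0, 0, 0, 70], [-0.025, -0.038, 0.01, 0, 0, 0, 70], [-0.025, -0.038, 0.02, 0, 0, 0, 70], [-0.024, -0.035, 0.02, 0, 0, 0, 70], [-0.004, -0.005, 0.02, 0, 0, 0, 70], [0, 0, 0.01, 0, 0, 0, 70], [0, 0, 0, 0, 0, 0, 70]])

```text
t: 9.85
eef_pos: [538.4, -115.3, 121.9]
tcp_rot: [-3.135, -0.009, 2.569]
ft_force: [1.2, 1.3, -0.1]
opening: 0.698
```

```bash
python3 go.py 544 -122 60 2.583
python3 - <<'E'
from h import *
S=read_camera("side");T=read_camera("top")
crop(S,(190,110,320,225),5,"pics/s8.png")
crop(T,(90,100,330,260),3.2,"pics/t8.png")
E
```

```text
9.85 [ 538.4 -115.3  121.9] [-3.135 -0.009  2.569] shift mm [-8.9 -2.2 61.8] rot [-0.006 -0.009 -0.014] F [ 1.22  1.27 -0.13] op 0.698
```

View pics/s8.png

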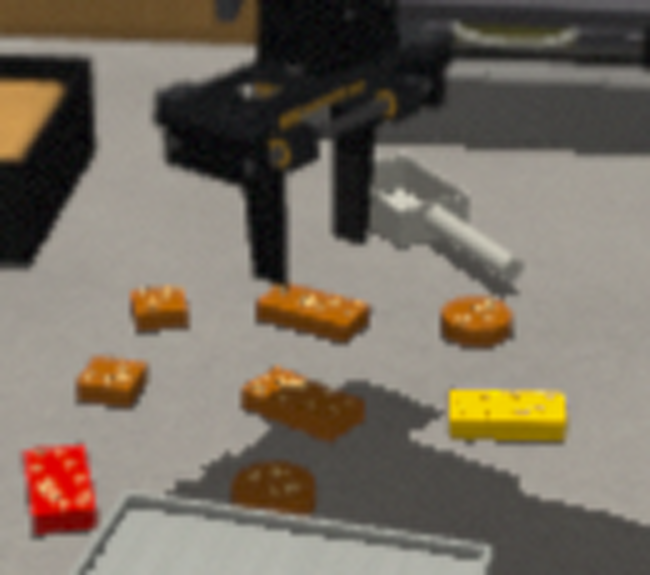

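View pics/t8.png

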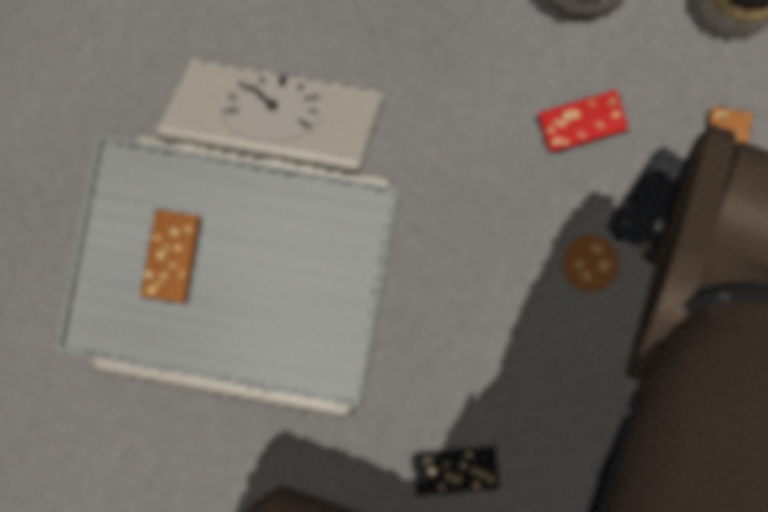

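Top view: bar A is on the pan at crop (171,256), and the pointer is half-way to the thick mark, so about 50 g. I use the known drop point to check the top camera's bias.

Run:
```python
from h import *
T=read_camera("top");print(plane(T,(143.4,180),115))
```

```text
[537.48309508 307.27634376 115.        ]
```

play_rows(moves=[[-0.008, -0.002, 0.03, -0.006, -0.009, -0.014, 70], [0, 0, 0.025, 0, 0, 0, 70], [0, 0, 0, 0, 0, 0, 70]])

```text
t: 10.3
eef_pos: [547.5, -118.6, 71.5]
tcp_rot: [3.139, 0.011, 2.589]
ft_force: [-0.8, -0.4, 0.1]
opening: 0.703
```

```bash
python3 go.py 544 -122 30 2.583
python3 - <<'E'
from h import *
S=read_camera("side")
crop(S,(190,110,320,225),5,"pics/s9.png")
E
```

```text
10.3 [ 547.5 -118.6   71.5] [3.139 0.011 2.589] shift mm [ 1.7 -4.8 41.5] rot [0.002 0.011 0.006] F [-0.78 -0.37  0.14] op 0.703
```

View pics/s9.png

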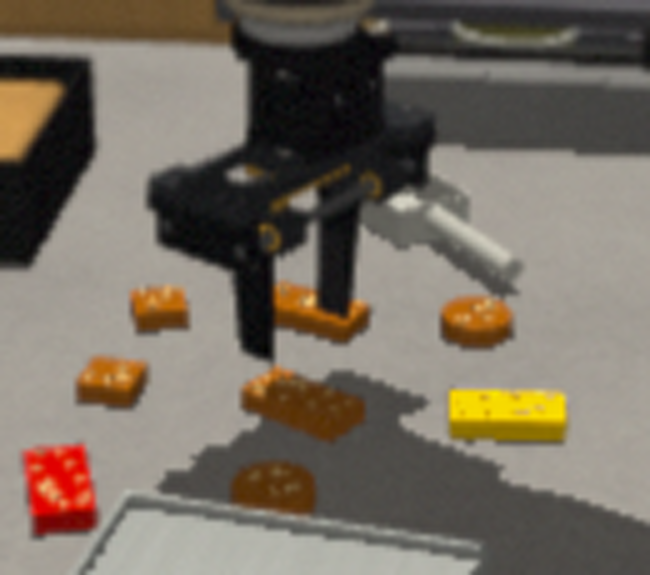

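play_rows(moves=[[0.002, -0.003, 0.025, 0, 0.011, 0.006, 70], [0, 0, 0.015, 0, 0, 0, 70], [0, 0, 0, 0, 0, 0, 70]])

```text
t: 10.65
eef_pos: [547.8, -119.6, 36.6]
tcp_rot: [3.137, 0.008, 2.586]
ft_force: [0.3, 0.1, 0.3]
opening: 0.701
```

```bash
python3 go.py 544 -120 17.5 2.583
python3 - <<'E'
from h import *
S=read_camera("side")
crop(S,(190,110,320,225),5,"pics/s10.png")
E
```

```text
10.65 [ 547.8 -119.6   36.6] [3.137 0.008 2.586] shift mm [ 3.1 -2.4 19.1] rot [0.004 0.008 0.003] F [0.31 0.06 0.29] op 0.701
```

View pics/s10.png

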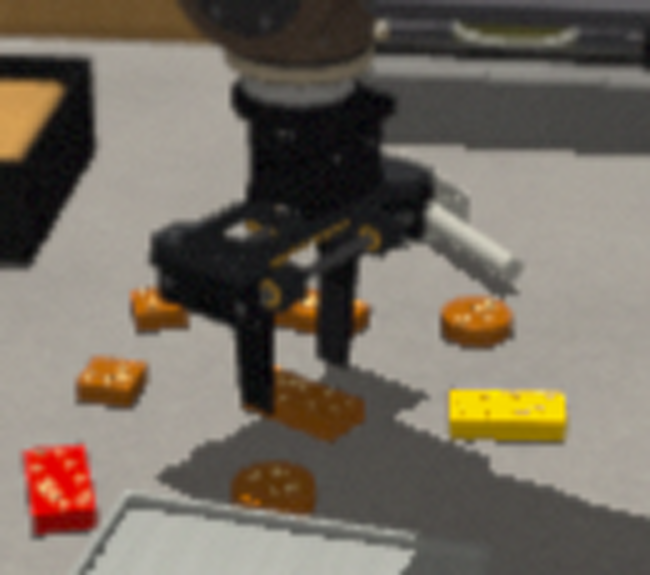

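play_rows(moves=[[0.002, -0.002, 0.012, 0.004, 0.008, 0, 70], [0.001, 0, 0.006, 0, 0, 0, 70], [0, 0, 0, 0, 0, 0, 70]])

```text
t: 11.0
eef_pos: [545.5, -119.9, 20.5]
tcp_rot: [3.141, 0.004, 2.586]
ft_force: [0.1, 0.9, 0.6]
opening: 0.698
```

```bash
python3 go.py 544 -120 17.5 2.583
```

```text
11.0 [ 545.5 -119.9   20.5] [3.141 0.004 2.586] shift mm [ 1.2 -0.9  3. ] rot [0.001 0.004 0.003] F [0.14 0.86 0.57] op 0.698
```

play_rows(moves=[[0.001, -0.001, 0.003, 0, 0, 0, 70], [0, 0, 0, 0, 0, 0, 70], [0, 0, 0, 0, 0, 0, 0], [0, 0, 0, 0, 0, 0, 0], [0, 0, 0, 0, 0, 0, 0], [0, 0, 0, 0, 0, 0, 0], [0, 0, 0, 0, 0, 0, 0], [0, 0, 0, 0, 0, 0, 0]])

```text
t: 11.8
eef_pos: [544.4, -120.4, 18.1]
tcp_rot: [3.141, 0.005, 2.586]
ft_force: [-0.4, 0.4, -0.5]
opening: 0.376
```

play_rows(moves=[[0, 0, -0.02, 0, 0, 0, 0], [0, 0, -0.03, 0, 0, 0, 0], [0, 0, -0.04, 0, 0, 0, 0], [0, 0, -0.04, 0, 0, 0, 0], [0, 0, -0.04, 0, 0, 0, 0], [0, 0, 0, 0, 0, -0.14, 0], [0, 0, 0, 0, 0, -0.14, 0], [0, 0, 0, 0, 0, -0.14, 0]])

```text
t: 12.6
eef_pos: [543.1, -119.9, 195.2]
tcp_rot: [-3.141, 0.004, 3.018]
ft_force: [0.1, -1.1, -1.1]
opening: 0.376
```

```bash
python3 go.py 525 218 195 3.007;  python3 - <<'E'
from h import *
S=read_camera("side")
crop(S,(180,80,340,230),5,"pics/s11.png")
E
```

```text
12.6 [ 543.1 -119.9  195.2] [-3.141  0.004  3.018] shift mm [ 5.950e+01  3.331e+02 -3.000e-01] rot [-0.001  0.004  0.011] F [ 0.05 -1.15 -1.07] op 0.376
```

View pics/s11.png

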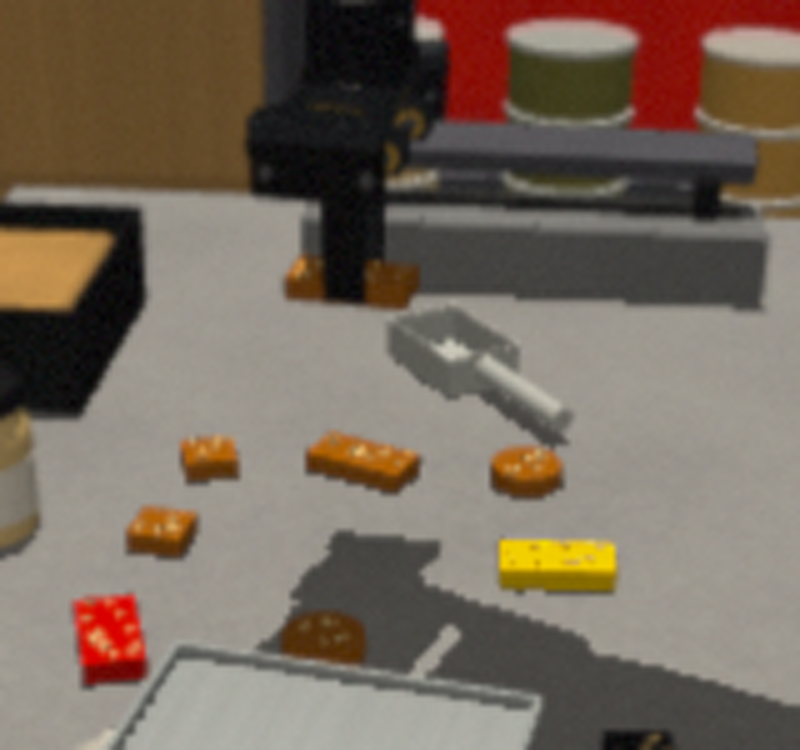

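Bar B is held near its middle (opening 0.376). Moving to the near half of the pan.

play_rows(moves=[[0.008, 0.045, 0, 0, 0, 0.01, 0], [0.008, 0.045, 0, 0, 0, 0, 0], [0.008, 0.045, 0, 0, 0, 0, 0], [0.008, 0.045, 0, 0, 0, 0, 0], [0.008, 0.045, 0, 0, 0, 0, 0], [0.008, 0.045, 0, 0, 0, 0, 0], [0.006, 0.03, 0, 0, 0, 0, 0], [0, 0.01, 0, 0, 0, 0, 0]])

```text
t: 13.45
eef_pos: [529.2, 203.8, 193.3]
tcp_rot: [-3.14, 0.002, 2.988]
ft_force: [0.4, -1.2, 0.5]
opening: 0.374
```

```bash
python3 go.py 525 218 160 3.007
```

```text
13.45 [529.2 203.8 193.3] [-3.140e+00  2.000e-03  2.988e+00] shift mm [ 6.4 13.4 33.3] rot [-0.001  0.002 -0.019] F [ 0.37 -1.17  0.5 ] op 0.374
```

play_rows(moves=[[0.005, 0.01, 0.0, 0, 0, -0.019, 0], [0, 0.002, 0.02, 0, 0, 0, 0], [0, 0, 0.02, 0, 0, 0, 0], [0, 0, 0, 0, 0, 0, 0]])

```text
t: 13.85
eef_pos: [525.9, 216.7, 152.2]
tcp_rot: [-3.14, 0.003, 3.005]
ft_force: [0.5, 0.8, -0.0]
opening: 0.377
```

```bash
python3 go.py 525 218 120 3.007;  python3 - <<'E'
from h import *
S=read_camera("side")
crop(S,(140,150,320,330),3.3,"pics/s12.png")
E
```

```text
13.85 [525.9 216.7 152.2] [-3.140e+00  3.000e-03  3.005e+00] shift mm [ 1.1  1.2 32.2] rot [-0.001  0.003 -0.002] F [ 0.48  0.84 -0.01] op 0.377
```

View pics/s12.png

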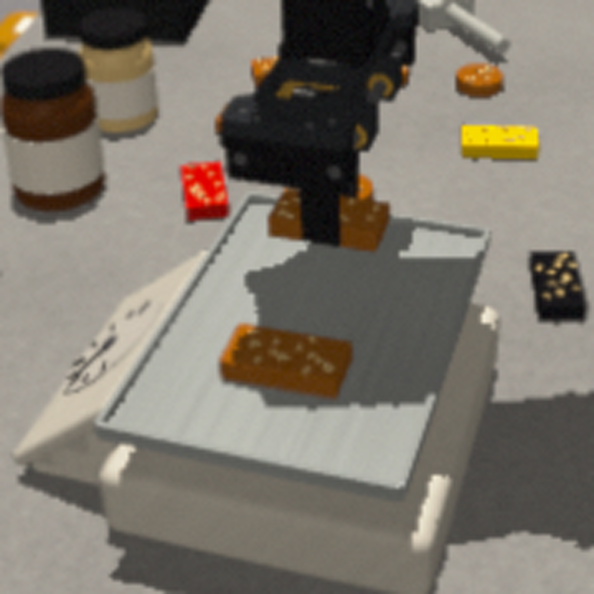

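play_rows(moves=[[0.001, 0.001, 0.016, 0, 0, 0, 0], [0, 0, 0.01, 0, 0, 0, 0], [0, 0, 0.0, 0, 0, 0, 0], [0, 0, 0, 0, 0, 0, 0]])

```text
t: 14.3
eef_pos: [527.5, 216.3, 130.1]
tcp_rot: [3.141, 0.007, 3.002]
ft_force: [-0.3, -0.9, -0.9]
opening: 0.377
```

```bash
python3 go.py 525 218 120 3.007
```

```text
14.3 [527.5 216.3 130.1] [3.141 0.007 3.002] shift mm [ 2.8  1.3 10. ] rot [ 0.     0.007 -0.005] F [-0.27 -0.86 -0.91] op 0.377
```

play_rows(moves=[[0.001, 0.001, 0.008, 0, 0.006, 0, 0], [0, 0, 0.002, 0, 0, 0, 0], [0, 0, 0.0, 0, 0, 0, 0]])

```text
t: 14.6
eef_pos: [527.3, 217.4, 120.8]
tcp_rot: [3.14, 0.003, 3.001]
ft_force: [-0.3, 0.3, -0.6]
opening: 0.374
```

```bash
python3 go.py 525 218 120 3.007;  python3 - <<'E'
from h import *
S=read_camera("side")
crop(S,(140,150,320,330),3.3,"pics/s13.png")
E
```

```text
14.6 [527.3 217.4 120.8] [3.140e+00 3.000e-03 3.001e+00] shift mm [2.4 0.2 0.8] rot [ 0.001  0.003 -0.006] F [-0.34  0.25 -0.57] op 0.374
```

View pics/s13.png

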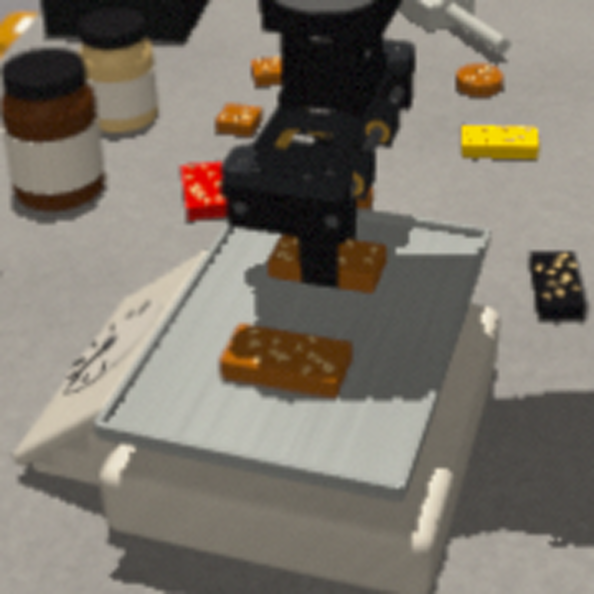

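The bar hovers about 2 mm above the pan. To avoid a step-load overshoot I lower it with the pan to about 91 mm, still well above 82.5, and then let go.

play_rows(moves=[[0, 0, 0.004, 0, 0, 0, 0], [0, 0, 0.004, 0, 0, 0, 0], [0, 0, 0.002, 0, 0, 0, 0], [0, 0, 0.0, 0, 0, 0, 0]])

```text
t: 15.05
eef_pos: [527.5, 217.6, 110.3]
tcp_rot: [3.14, 0.003, 3.001]
ft_force: [0.1, -0.9, -0.1]
opening: 0.374
```

```bash
python3 go.py 525 218 109.5 3.007
```

```text
15.05 [527.5 217.6 110.3] [3.140e+00 3.000e-03 3.001e+00] shift mm [2.5 0.1 0.8] rot [ 0.001  0.003 -0.006] F [ 0.09 -0.87 -0.11] op 0.374
```

play_rows(moves=[[0, 0, 0, 0, 0, 0, 45], [0, 0, 0, 0, 0, 0, 60], [0, 0, 0, 0, 0, 0, 60], [0, 0, -0.01, 0, 0, 0, 60], [0, 0, -0.03, 0, 0, 0, 60], [0, 0, -0.04, 0, 0, 0, 60], [0, 0, -0.04, 0, 0, 0, 60], [0, 0, 0, 0, 0, 0, 60]])

```text
t: 15.85
eef_pos: [526.8, 217.4, 237.0]
tcp_rot: [3.14, 0.003, 3.001]
ft_force: [0.6, 0.4, 1.2]
opening: 0.602
```

```bash
python3 go.py 525 20 200 3.007
```

```text
15.85 [526.8 217.4 237. ] [3.140e+00 3.000e-03 3.001e+00] shift mm [ -25.7 -195.8   36.9] rot [ 0.001  0.003 -0.006] F [0.64 0.42 1.21] op 0.602
```

play_rows(moves=[[0.02, -0.045, 0, 0, 0, 0, 60], [0.02, -0.045, 0, 0, 0, 0, 60], [0.02, -0.045, 0, 0, 0, 0, 60], [0.02, -0.045, 0, 0, 0, 0, 60], [0.02, -0.045, 0, 0, 0, 0, 60], [0, 0, 0, 0, 0, 0, 60], [0, 0, 0, 0, 0, 0, 60], [0, 0, 0, 0, 0, 0, 60]])

```text
t: 16.65
eef_pos: [392.0, 4.2, 238.0]
tcp_rot: [3.139, 0.009, 3.002]
ft_force: [-0.1, 1.0, 0.2]
opening: 0.606
```

```bash
python3 go.py 525 20 200 3.007
python3 - <<'E'
from h import *
S=read_camera("side");T=read_camera("top")
crop(S,(140,150,320,330),3.3,"pics/s14.png")
crop(T,(90,100,380,260),2.7,"pics/t14.png")
E
```

```text
16.65 [392.    4.2 238. ] [3.139 0.009 3.002] shift mm [-129.2   34.    39.2] rot [ 0.002  0.009 -0.005] F [-0.14  1.03  0.22] op 0.606
```

View pics/s14.png

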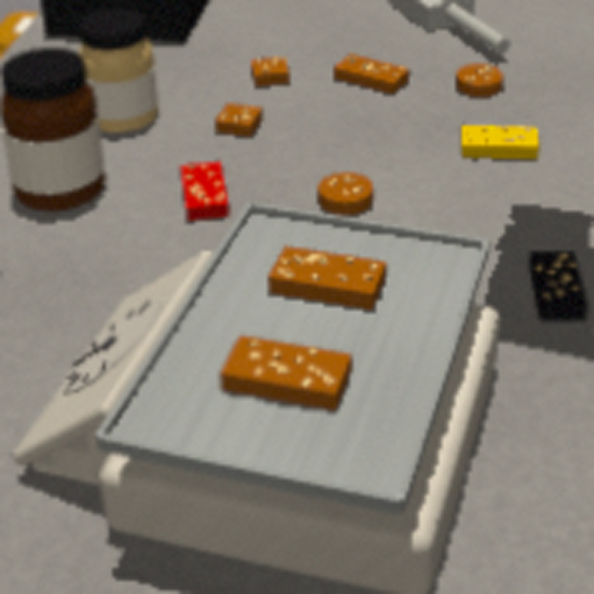

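View pics/t14.png

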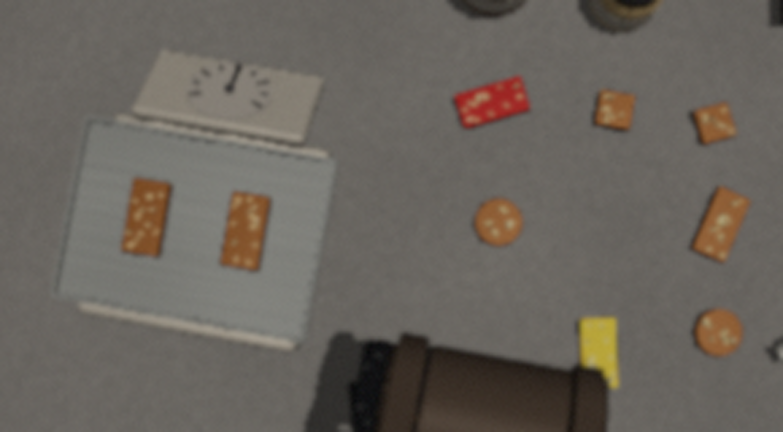

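Both bars lie flat on the pan at crop (147,218) and (246,230). The pointer lies on the thick 100 g mark at (236,68). The third bar is untouched at (721,223) and the arm is clear. Handing in.

Run:
```python
from h import *
T=read_camera("top")
for k in blobs(T,(335,165,380,205)):
    M=cv2.moments(k);print(plane(T,(M["m10"]/M["m00"],M["m01"]/M["m00"]),15))
print(state()["qvel"].round(3)); print(job_done())
```

```text
[ 551.20235409 -244.56788195   15.        ]
[-0.001  0.001  0.001 -0.    -0.    -0.002]
the job is handed in; nothing more can be done
None
```

I put two of the three brown oblong bars on the pan, one at a time, and let go of each. I then moved the arm clear and handed the job in at about 17 s.

**Last checks:**
- **First bar:** after I let go, the pointer stood half-way to the thick mark, which is about 50 g.
- **Both bars:** they lie flat and apart on the pan, and the pointer is on the thick 100 g mark.
- **Third bar:** it measures (551, -245) mm, the same as at the start.
- **Look-alikes:** the rounds, squares, red, yellow and black pieces all appear where they were.

**Lowering the second bar:** I pressed it down with the pan to about 92–93 mm before letting go, to avoid a step-load overshoot. By arm position this stayed well above the 82.5 mm limit.

**Disagreements:**
- The two-view heights came out about 8 mm low for both the pan rim and the bar tops. I took that as calibration bias and used the text's heights, which the grasps and placings bore out.
- One far-bar corner match was bad (a 13.6 mm gap between the rays), so I left it out.
- The first bar on the pan measured 4 mm off in y from where I let it go.
- I didn't measure the final pan height directly; it rests on the dial reading.

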